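Fish a dropped brass lens ring out from under a machine guard

ROBOT

A 6-joint arm with a two-finger parallel gripper is mounted at the origin on the work surface. World frame = base frame: x ahead of the robot, y to its left, z up, the work surface at z = 0. Lengths are in m, angles in rad, forces in N, time in s.
With the tool pointing down it reaches from about 0.3 to 0.875 m from the base axis. Payload 6.4 kg.
Tool frame: the origin (TCP) lies midway between the tips of the shut fingers; the grasp point (between the pads) lies 19 mm behind it; z points along the fingers, y is the line along which they close (so a half turn about z gives the same grasp; the last joint's range is limited). The gripper opens to 85 mm and grips with 20 to 120 N. Pads are 22 mm wide; open, the fingers measure 114 mm over their backs; the gripper's body (76 mm by 85 mm) begins 54 mm behind the grasp point. The pads swing forward as they close: fully open they stand 13 mm farther back than shut.
Start: joints at [1.094, 0.181, 1.607, -0, 1.354, -0.206], TCP at [0.154, 0.554, 0.231] pointing down, gripper open.
Joint ranges: [-2.99, 2.99], [-0.89, 2.07], [0.3, 2.58], [-1.14, 4.28], [0, 2.63], [-3.12, 3.12]. Speed limits (rad/s): [2.57, 2.57, 3.01, 3.14, 3.14, 3.14].

INTERFACE

Orientations are given as a unit quaternion [w, x, y, z].
In Python, from cell import * gives the robot as it stands. The module is installed in compiled form; this text tells all that it offers.
- The arm moves only by the tool servo_tool, never from a script. Its argument "rows" is a list of rows, each a list of 3 entries, a list of its own where there are three numbers: the shift along the world's x, y, z in m, then the turn about the world's z in degrees, then the gripper's target within -1 to 1 (fully open at 1, half-way at 0, shut at -1). A call has 1 to 12 rows; each row shifts and turns the commanded pose from where the row before left it; what a row does not reach is not made up. A row lasts 1/8 s, in which the tool goes at most 62.5 mm and 10.7 degrees, less where a joint would pass 70% of its speed; a pose out of reach is approached as far as the arm can. A call with a gripper value outside its range is refused whole. The fingers move at their own pace and stop on an object; "newtons" is the grip in N (left out, the last holds). Time passes only in rows, so rows that do not move let the fingers close. It gives the time, the measured TCP pose, the force, the opening and the grip force at its end, in the units of the state.
- read_state(): the state, without advancing time (a new reading comes with each control period).
- camera(name): name is "scene" or "top" or "wrist"; returns the picture (480x640x3 uint8, blue, green, red); there is no depth.
- get_calibration(name): a dict with "intrinsics" (3x3 intrinsics, pixels), "world_from_camera" (4x4, takes a point from camera to world coordinates). Camera axes: x right, y down, z forward; pixel columns grow to the right and rows downward; lengths in m; the calibration is good to about 2 mm. A picture is of the moment at which its call begins: read the wrist's pose just before it. get_calibration takes no time and is no camera call; for the wrist camera it gives the pose at the moment of the call.
- finish_job(): hands the job in; it is judged then, once.
Trained networks look in the newest picture that a camera, given by its name, has taken for a name from the list of things; names that differ only in an ending like _2 or _b are one class to them, and where a whole thing is asked for, a point or a joint stands for the part that bears it (a point fixed in the world has none). Each returns a list of dicts, best first, with "conf" (0 to 1); they miss things now and then, are a little off and sometimes report something else, mostly with a low value. They report only what shows in the picture. A call takes as long as a camera call. They do not tell look-alikes from the thing itself.
- spot_in(camera, name): "rect" ([centre column, centre row, width, height] in pixels, round what is visible of it).
- outline_of(camera, name): "mask" (480x640 bool, what is visible of it) and "rect" ([centre column, centre row, width, height] in pixels, round what is visible of it).
- spot_point(camera, name): "point" ([column, row] in pixels: a listed point, or the origin of a listed thing).
The state is a dict: "clock": time; "joints": joint angles; "qvel": joint speeds; "joint_efforts": joint torques, N m; "tcp_pos": TCP position; "ee_rot": TCP orientation; "force": force on the tool from outside, world axes, zero at the start; "torque": the same for the moment, N m; "gripper_width": finger opening in m; "grasp_force": force on a finger pad.
Only numpy, scipy, OpenCV 4.12 (cv2) and the standard library are available. Lean on these libraries where they do the work, as an engineer would, in place of code of your own. Each camera call takes 0.05 s, during which the arm holds its last target. There are 200 camera calls.

TASK

A brass lens ring has ended up under the clear guard, where no gripper can reach it. Hold the orange-handled drag hook and pull the brass ring forward with it, right out past the guard's yellow front edge, leaving the black ring beside it where it is. Then put the hook down on the table, pick up the brass ring and set it down, without dropping it, in the blue parts tray on the guard's left.

Things in the scene. Friction and masses are not known exactly. Their poses are not given: they have to be found in the camera images.
- brass_ring_center (a point): Brass (gold-coloured) lens ring lying flat on the table under the guard: outer diameter 38 mm, hole 26 mm, 14 mm high, about 60 g. The point is its centre, 7 mm above its underside; z is its axis, x and y mean nothing.
- black_ring_center (a point): Black plastic ring of the same size (38 mm outside, 14 mm high), flat on the table under the guard, to be left alone. The point is its centre, 7 mm above its underside. A 40 mm dark steel hex nut, 14 mm high, lies there too: the three stand in a row along the guard's front edge, about 85 mm apart, in any order.
- hook_grip (a point): Drag hook, 160 g. Point: middle of its orange handle, 18 mm above its underside; x along the tool to the hook end, z up. Handle 70 long (x), 22 wide (y, grip across it), 36 high, flat on the table. An 8 mm rod (top at 34 mm) runs ahead to a down-turned dark blade as low as the handle: inner face 165 ahead of the point, back 169; 45 wide, its wings bent 12 towards the handle to cup a ring. Sizes in mm.
- guard: Fixed guard, in mm. Clear plate on 4 posts, yellow edge in front. Origin: on the table under the middle of that edge; x in under the guard, y left along the edge, z up. Plate x 0 to 220, y -170 to 170, underside at 83, top at 93; front open between posts, y -150 to 150. Blue tray fixed at its left: centre x -50, y 270; outside 140 (x) by 120 (y), walls 4 thick, 22 high, floor at 4.
Not all that is in view belongs to the job. What is shaped like the part that bears hook_grip but green or red is not meant.

How it is judged:
By the outcome, as a careful person would: the job done as asked, in the order asked, and still so for the second after the job is handed in, with the robot touching nothing.
It also fails if it takes over 64 s, if anything falls off the work surface, if the arm or the gripper's body presses on something with over 40 N, if the wrist force passes 120 N, or if a joint passes its speed limit or range.

## Working session

There is one attempt and no reset: what is moved stays moved. The work goes in short steps, Python scripts to look and compute and a tool call to move; the robot and the scene stay as the last step left them, time stands still between calls to the robot, and variables do not carry over. Pictures are saved under pics/ and viewed, at most 13 in all, crops included, and the job is handed in when it is done.

Besides the shell and the picture viewer there is one more tool, called as name([rows], argument=value, ...), one row to a line, values as JSON. servo_tool: Moves the arm, as the interface text tells. Its arguments: {"type":"object","properties":{"rows":{"type":"array"},"newtons":{"type":"number"}},"required":["rows"]}

```bash
mkdir -p pics; cat > h.py <<'E'
from cell import *
import numpy as np, cv2
def ray(cam,px,z,cal=None):
    c=cal or get_calibration(cam); K=np.array(c["intrinsics"]); T=np.array(c["world_from_camera"])
    d=T[:3,:3]@np.linalg.solve(K,[px[0],px[1],1.]); o=T[:3,3]
    return o+d*(z-o[2])/d[2]
def proj(cam,p):
    c=get_calibration(cam); K=np.array(c["intrinsics"]); T=np.linalg.inv(np.array(c["world_from_camera"]))
    q=K@(T[:3,:3]@np.array(p,float)+T[:3,3]); return q[:2]/q[2]
E
python3 - <<'E'
from h import *
Z={"brass_ring_center":.007,"black_ring_center":.007,"hook_grip":.018,"guard":0}
for cam in("scene","top"):
    im=camera(cam); cv2.imwrite(f"pics/{cam}0.png",im)
    print(cam,np.round(get_calibration(cam)["world_from_camera"],3)[:3,3])
    for n in Z:
        for d in spot_point(cam,n)[:4]: print(n,round(d["conf"],2),np.round(d["point"]),np.round(ray(cam,d["point"],Z[n]),4))
E
```

```text
scene [ 0.949 -0.593  0.694]
hook_grip 0.98 [125. 273.] [ 0.2122 -0.3322  0.018 ]
hook_grip 0.82 [209. 307.] [ 0.3978 -0.2796  0.018 ]
hook_grip 0.73 [379. 176.] [0.3707 0.2443 0.018 ]
hook_grip 0.55 [304. 233.] [ 0.3827 -0.0217  0.018 ]
guard 0.7 [410. 281.] [0.6128 0.0242 0.    ]
top [ 0.285 -0.031  0.912]
brass_ring_center 0.39 [256. 145.] [0.6521 0.1056 0.007 ]
hook_grip 0.95 [450. 266.] [ 0.409  -0.2803  0.018 ]
hook_grip 0.89 [178. 280.] [0.3705 0.2408 0.018 ]
hook_grip 0.64 [310. 272.] [ 0.3912 -0.0096  0.018 ]
hook_grip 0.61 [478. 368.] [ 0.22   -0.3252  0.018 ]
```

```bash
ls pics
```

```text
scene0.png
top0.png
```

View pics/scene0.png

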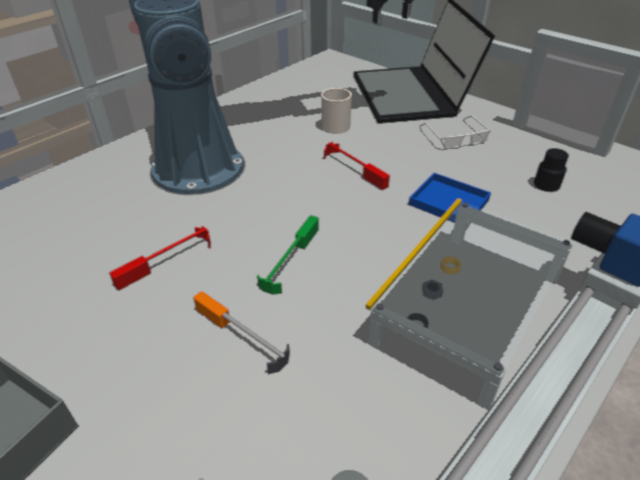

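View pics/top0.png

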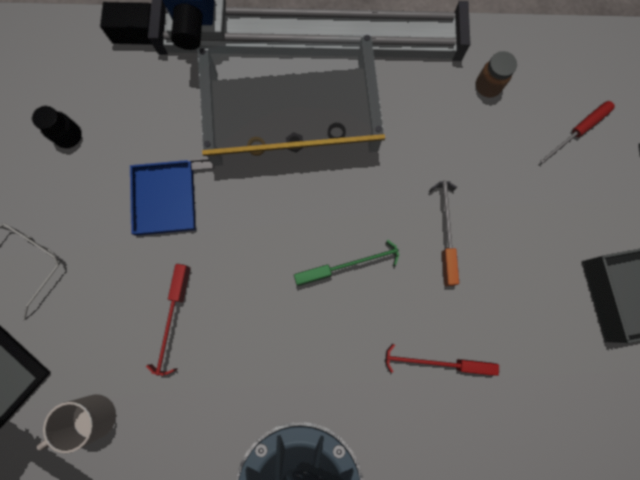

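The orange-handled hook is at scene (210,308) and top (451,266). Its look-alikes are red at scene (130,273) / top (480,368), red at scene (376,177) / top (178,283), and green at scene (308,232) / top (312,274); I choose the orange one. In the scene picture the brass ring is at (451,265), the nut at (432,289), the black ring at (418,320), and the tray at (450,195).

```bash
python3 - <<'E'
from h import *
def blob(hsv,lo,hi,box):
    m=cv2.inRange(hsv,lo,hi); k=np.zeros_like(m); x0,y0,x1,y1=box; k[y0:y1,x0:x1]=m[y0:y1,x0:x1]; return k
for cam,ob,yb,rb in(("scene",(180,280,240,340),(360,190,470,315),(437,252,467,280)),("top",(435,240,470,295),(195,130,390,160),(244,130,272,160))):
    im=cv2.imread(f"pics/{cam}0.png"); h=cv2.cvtColor(im,cv2.COLOR_BGR2HSV)
    m=blob(h,(5,150,60),(20,255,255),ob); p=np.argwhere(m)[:,::-1].astype(np.float32)
    r=cv2.minAreaRect(p); print(cam,"orange",len(p),r,[np.round(ray(cam,c,.036),4)[:2] for c in cv2.boxPoints(r)])
    m=blob(h,(20,120,80),(32,255,255),yb); p=np.argwhere(m)[:,::-1].astype(np.float32)
    r=cv2.minAreaRect(p); print("yellow",len(p),r,[np.round(ray(cam,c,.088),4)[:2] for c in cv2.boxPoints(r)])
    x0,y0,x1,y1=rb; print("ringbox", [np.round(ray(cam,c,.007),4)[:2] for c in ((x0,y0),(x1,y1))])
s=cv2.imread("pics/scene0.png"); t=cv2.imread("pics/top0.png")
c=lambda im,x,y,w,h,k:cv2.resize(im[y:y+h,x:x+w],None,fx=k,fy=k,interpolation=cv2.INTER_CUBIC)
a=c(s,390,240,100,100,4); b=c(t,240,110,120,60,3); d=c(t,420,170,60,120,2.5); e=c(s,185,285,115,95,3)
o=np.zeros((600,800,3),np.uint8); 
for im,x,y in((a,0,0),(b,410,0),(d,410,190),(e,0,410)):
    hh=min(im.shape[0],600-y); ww=min(im.shape[1],800-x); o[y:y+hh,x:x+ww]=im[:hh,:ww]
cv2.imwrite("pics/crop1.png",o)
E
```

```text
scene orange 646 ((211.41331481933594, 308.9364318847656), (42.20186233520508, 18.439794540405273), 36.25383758544922) [array([ 0.381 , -0.3068]), array([ 0.3668, -0.2724]), array([ 0.4557, -0.2699]), array([ 0.4668, -0.3027])]
yellow 879 ((428.7232360839844, 266.670654296875), (47.12540054321289, 141.97097778320312), 40.86532974243164) [array([ 0.6325, -0.1457]), array([0.5918, 0.1981]), array([0.69  , 0.1582]), array([ 0.7093, -0.1581])]
ringbox [array([0.6092, 0.1192]), array([0.6928, 0.0902])]
top orange 391 ((451.1015319824219, 266.42132568359375), (35.48102951049805, 11.114540100097656), 85.91438293457031) [array([ 0.4384, -0.265 ]), array([ 0.4404, -0.2862]), array([ 0.3731, -0.2887]), array([ 0.3712, -0.2678])]
yellow 919 ((293.44464111328125, 143.87252807617188), (5.508012771606445, 181.793701171875), 84.95755004882812) [array([0.6083, 0.1926]), array([ 0.6477, -0.1437]), array([ 0.6368, -0.1446]), array([0.5976, 0.191 ])]
ringbox [array([0.6835, 0.1327]), array([0.62  , 0.0726])]
```

View pics/crop1.png

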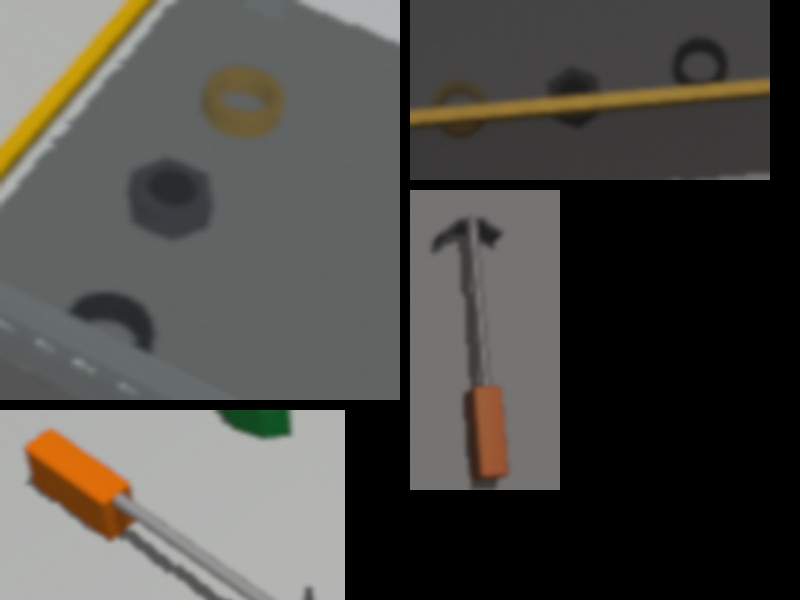

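```bash
python3 - <<'E'
from h import *
f=lambda v:np.round(v,4)[:2]
print("brass s,t",f(ray("scene",(450.7,265.2),.007)),f(ray("top",(256.3,146),.007)))
print("nut",f(ray("scene",(432.5,289.5),.007)),f(ray("top",(294.5,142.2),.007)))
print("black top",f(ray("top",(336.5,130.7),.007)))
a,b=ray("top",(450,248),.034),ray("top",(445.2,183),.034); print("rod top",f(a),f(b),np.degrees(np.arctan2(*(b-a)[1::-1])))
a,b=ray("scene",(185+118/3,285+88/3),.034),ray("scene",(283,360),.034); print("rod scene",f(a),f(b),np.degrees(np.arctan2(*(b-a)[1::-1])))
# handle top face corners in scene crop
for c in((50,20),(27,38),(130,78),(103,108)): print(f(ray("scene",(185+c[0]/3,285+c[1]/3),.036)))
print(proj("top",(0.406,-0.277,.036)),proj("scene",(0.406,-.277,.036)))
s=read_state();print(s["tcp_pos"],s["ee_rot"],s["gripper_width"])
R=get_calibration("wrist");print(np.round(R["world_from_camera"],3),R["intrinsics"])
E
```

```text
brass s,t [0.6492 0.1045] [0.6493 0.1058]
nut [0.6587 0.0267] [0.6593 0.0282]
black top [ 0.6864 -0.0575]
rod top [ 0.4412 -0.2765] [ 0.5703 -0.2712] 2.36858291247372
rod scene [ 0.4428 -0.2802] [ 0.5819 -0.279 ] 0.5008973370994088
[ 0.3743 -0.2742]
[ 0.3758 -0.2921]
[ 0.4437 -0.2719]
[ 0.4494 -0.2961]
[451.13282604 266.17490911] [211.83759456 301.55171248]
[0.1537966  0.55406196 0.23125856] [-4.15026263e-06  1.34955643e-01  9.90851641e-01 -1.09095502e-05] 0.0854454312439343
[[ 0.267  0.929  0.256  0.088]
 [ 0.964 -0.257 -0.071  0.573]
 [-0.     0.266 -0.964  0.374]
 [ 0.     0.     0.     1.   ]] [[363.03522508   0.         319.23100834]
 [  0.         363.03522508 240.27486696]
 [  0.           0.           1.        ]]
```

servo_tool([
  [[0.036,-0.036,0],2,1],
  [[0.036,-0.036,0],2,1],
  [[0.036,-0.036,0],2,1],
  [[0.036,-0.036,0],2,1],
  [[0.036,-0.036,0],2,1],
  [[0.036,-0.036,0],2,1],
  [[0.036,-0.036,0],2,1],
  [[0,-0.05,0],3,1],
  [[0,-0.05,0],0,1],
  [[0,-0.05,0],0,1],
  [[0,-0.05,0],0,1],
  [[0,-0.05,0],0,1],
])

```text
clock: 2.0
tcp_pos: [0.4057, 0.0506, 0.2316]
ee_rot: [0.001, -0.013, 1.0, -0.0]
force: [0.7, -0.1, 0.2]
gripper_width: 0.0852
grasp_force: 0.0
```

servo_tool([
  [[0,-0.05,0],0,1],
  [[0,-0.05,0],0,1],
  [[0,-0.05,0],0,1],
  [[0,-0.05,0],0,1],
  [[0,-0.05,0],0,1],
  [[0,-0.05,-0.01],0,1],
  [[0,-0.03,-0.03],0,1],
  [[0,0,0],0,1],
  [[0,0,0],0,1],
])

```text
clock: 3.12
tcp_pos: [0.4058, -0.2775, 0.1916]
ee_rot: [-0.0, -0.013, 1.0, 0.0]
force: [0.1, 0.3, -0.2]
gripper_width: 0.0851
grasp_force: 0.0
```

```bash
cat > w.py <<'E'
from h import *
import sys
s=read_state(); print("tcp",np.round(s["tcp_pos"],4),"yawY",round(float(np.degrees(2*np.arctan2(s["ee_rot"][2],s["ee_rot"][1]))-90),2),"t",round(s["clock"],2),"F",np.round(s["force"],1),"w",round(s["gripper_width"],4),round(s["grasp_force"],1))
c=get_calibration("wrist"); im=camera("wrist"); cv2.imwrite(sys.argv[1],im)
for a in sys.argv[2:]:
    n,z=a.split(":")
    for d in spot_point("wrist",n)[:3]: print(n,round(d["conf"],2),np.round(d["point"],1),np.round(ray("wrist",d["point"],float(z),c),4)[:2])
E
python3 w.py pics/w1.png hook_grip:.018
python3 - <<'E'
from h import *
h=cv2.cvtColor(cv2.imread("pics/w1.png"),cv2.COLOR_BGR2HSV); m=cv2.inRange(h,(5,150,60),(20,255,255)); p=np.argwhere(m)[:,::-1].astype(np.float32)
r=cv2.minAreaRect(p); print(len(p),r,[np.round(ray("wrist",c,.036),4)[:2] for c in cv2.boxPoints(r)])
E
```

```text
tcp [ 0.4058 -0.2775  0.1916] yawY 91.48 t 3.12 F [ 0.1  0.3 -0.2] w 0.0851 0.0
hook_grip 0.78 [317.2 220.3] [ 0.4068 -0.2786]
hook_grip 0.59 [617.5 202.5] [ 0.3838 -0.0156]
1924 ((316.2845764160156, 221.29115295410156), (80.09393310546875, 24.642837524414062), 87.83892822265625) [array([ 0.3718, -0.2916]), array([ 0.3705, -0.2715]), array([ 0.4393, -0.2666]), array([ 0.4407, -0.2879])]
```

View pics/w1.png

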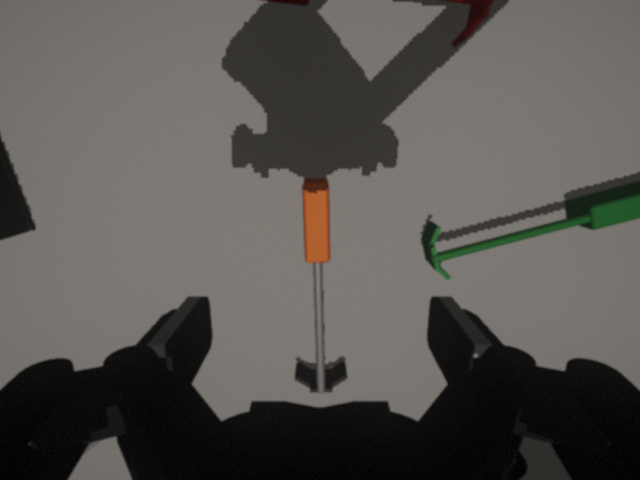

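The orange handle is at (316,221) and points almost along +x, with the blade at (321,373). This matches the top camera's position, so I'm going down to grip it.

servo_tool([
  [[0.001,-0.001,-0.05],1.5,1],
  [[0,0,-0.05],0,1],
  [[0,0,-0.05],0,1],
  [[0,0,-0.03],0,1],
  [[0,0,-0.006],0,1],
  [[0,0,0],0,1],
  [[0,0,0],0,-1],
  [[0,0,0],0,-1],
  [[0,0,0],0,-1],
  [[0,0,0],0,-1],
  [[0,0,0],0,-1],
  [[0,0,0],0,-1],
], newtons=100)

```text
clock: 4.72
tcp_pos: [0.4072, -0.2794, 0.0061]
ee_rot: [0.0, -0.026, 1.0, -0.0]
force: [-0.6, 1.0, 6.9]
gripper_width: 0.0206
grasp_force: 98.5
```

servo_tool([
  [[0,0,0],0,-1],
  [[0,0,0],0,-1],
])

```text
clock: 4.97
tcp_pos: [0.4072, -0.2794, 0.006]
ee_rot: [0.0, -0.026, 1.0, -0.0]
force: [-1.6, 1.1, 6.0]
gripper_width: 0.0207
grasp_force: 98.5
```

servo_tool([
  [[0,0,0.03],0,-1],
  [[0,0,0.04],0,-1],
  [[0,0.02,0.03],0,-1],
  [[0,0.045,0],1,-1],
  [[0,0.045,0],1,-1],
  [[0,0.045,0],1,-1],
  [[0,0.045,0],0.7,-1],
  [[0,0.045,0],0,-1],
  [[0,0.045,0],0,-1],
  [[0,0.045,0],0,-1],
  [[0,0.02,0],0,-1],
  [[0,0,0],0,-1],
])

```text
clock: 6.48
tcp_pos: [0.4062, 0.0772, 0.105]
ee_rot: [-0.0, -0.06, 0.998, 0.0]
force: [1.0, -0.4, -1.5]
gripper_width: 0.0208
grasp_force: 98.2
```

```bash
python3 w.py pics/w2.png; python3 - <<'E'
from h import *
s=camera("scene");t=camera("top");cv2.imwrite("pics/s2.png",s)
c=lambda im,x,y,w,h,k:cv2.resize(im[y:y+h,x:x+w],None,fx=k,fy=k,interpolation=cv2.INTER_CUBIC)
o=np.hstack([c(s,250,120,250,240,1.6),c(t,200,100,200,192,2)]);cv2.imwrite("pics/c2.png",o);print(o.shape)
E
```

```text
tcp [0.4062 0.0772 0.105 ] yawY 96.85 t 6.47 F [ 1.  -0.4 -1.5] w 0.0208 98.2
(384, 800, 3)
```

View pics/c2.png

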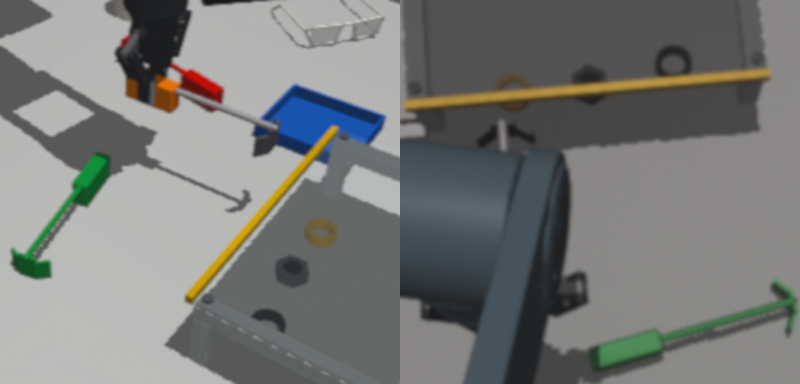

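```bash
python3 - <<'E'
from h import *
print(ray("top",(251.5,161),.133)); print(proj("top",(.574,.097,.133)),proj("scene",(.574,.097,.133)),"obs scene",250+277/1.6,120+125/1.6)
print(proj("scene",(.574,.097,.099)),"obs blade bottom mid",250+264/1.6,120+155/1.6)
E
```

```text
[0.57070016 0.09390357 0.133     ]
[249.81712932 159.16677218] [423.79558115 198.2499569 ] obs scene 423.125 198.125
[421.46542807 212.98667216] obs blade bottom mid 415.0 216.875
```

servo_tool([
  [[0,0,-0.035],0,-1],
  [[0,0,-0.034],0,-1],
  [[0,0,0],0,-1],
  [[0.02,0.002,0],0,-1],
  [[0.022,0.003,0],0,-1],
  [[0.022,0.003,0],0,-1],
  [[0.022,0.002,0],0,-1],
  [[0.023,0.002,0],0,-1],
  [[0,0,0],0,-1],
])

```text
clock: 7.75
tcp_pos: [0.5184, 0.0873, 0.0382]
ee_rot: [0.002, -0.058, 0.998, -0.0]
force: [-0.1, -1.0, -1.2]
gripper_width: 0.0206
grasp_force: 98.2
```

```bash
python3 w.py pics/w3.png; python3 - <<'E'
from h import *
s=camera("scene");t=camera("top")
c=lambda im,x,y,w,h,k:cv2.resize(im[y:y+h,x:x+w],None,fx=k,fy=k,interpolation=cv2.INTER_CUBIC)
o=np.hstack([c(s,370,190,120,140,4),c(t,220,90,80,140,4)]);cv2.imwrite("pics/c3.png",o);print(o.shape)
E
```

```text
tcp [0.5184 0.0873 0.0382] yawY 96.63 t 7.75 F [-0.1 -1.  -1.2] w 0.0206 98.2
(560, 800, 3)
```

View pics/c3.png

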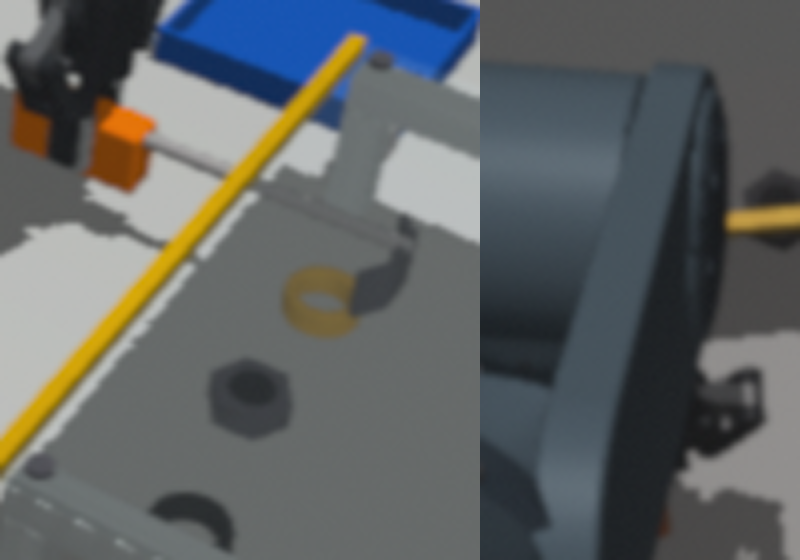

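```bash
python3 - <<'E'
from h import *
print(ray("scene",(472,250.5),.066), "exp .686 .107")
R=np.array([.6493,.105]);a=np.radians(6.7);g=np.array([np.cos(a),np.sin(a)]);n=np.array([-g[1],g[0]])
t=np.array([.5184,.0873]);d=R-t;print("ahead",d@g,"left",d@n)
E
```

```text
[0.68298958 0.10354894 0.066     ] exp .686 .107
ahead 0.13207111007124606 left 0.002306921010528484
```

servo_tool([
  [[0,0.003,-0.01],0,-1],
  [[0,0,-0.01],0,-1],
  [[0,0,-0.008],0,-1],
  [[0,0,0],0,-1],
  [[0,0,0],0,-1],
])

```text
clock: 8.52
tcp_pos: [0.5158, 0.091, 0.0082]
ee_rot: [-0.0, -0.058, 0.998, 0.0]
force: [0.3, -0.1, -1.6]
gripper_width: 0.0207
grasp_force: 98.3
```

```bash
python3 w.py pics/w4.png; python3 - <<'E'
from h import *
s=camera("scene")
c=lambda im,x,y,w,h,k:cv2.resize(im[y:y+h,x:x+w],None,fx=k,fy=k,interpolation=cv2.INTER_CUBIC)
cv2.imwrite("pics/c4.png",c(s,390,220,110,100,5))
E
```

```text
tcp [0.5158 0.091  0.0082] yawY 96.68 t 8.53 F [ 0.3 -0.1 -1.6] w 0.0207 98.3
```

View pics/c4.png

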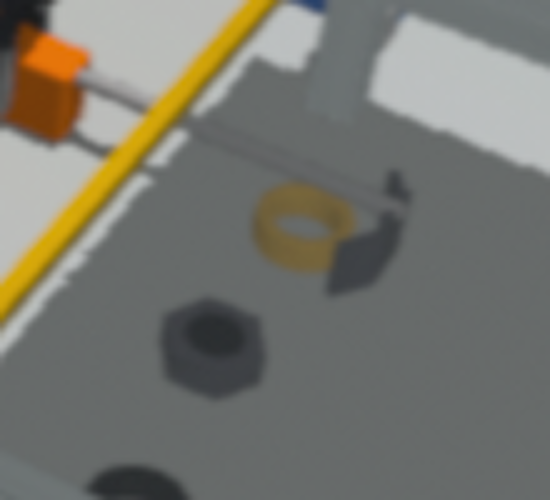

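servo_tool([
  [[-0.006,-0.0007,0],0,-1],
  [[-0.006,-0.0007,0],0,-1],
  [[-0.01,-0.0012,0],0,-1],
  [[-0.012,-0.0014,0],0,-1],
  [[-0.012,-0.0014,0],0,-1],
  [[-0.012,-0.0014,0],0,-1],
  [[-0.012,-0.0014,0],0,-1],
  [[0,0,0],0,-1],
])

```text
clock: 9.62
tcp_pos: [0.4444, 0.0829, 0.008]
ee_rot: [-0.001, -0.058, 0.998, 0.0]
force: [0.5, -0.1, -2.0]
gripper_width: 0.0209
grasp_force: 98.2
```

```bash
cat > r.py <<'E'
from h import *
s=read_state(); print("tcp",np.round(s["tcp_pos"],4),"F",np.round(s["force"],1),round(s["clock"],2))
for cam in("scene","top"):
    im=camera(cam); h=cv2.cvtColor(im,cv2.COLOR_BGR2HSV)
    for n in("brass_ring_center","black_ring_center"):
        for d in outline_of(cam,n)[:2]: print(cam,n,round(d["conf"],2),np.round(d["rect"]),np.round(ray(cam,d["rect"][:2],.007),4)[:2])
    cv2.imwrite(f"pics/{cam}_r.png",im)
E
python3 r.py
```

```text
tcp [0.4444 0.0829 0.008 ] F [ 0.5 -0.1 -2. ] 9.62
```

```bash
cat > b.py <<'E'
from h import *
import sys
# brass blob centre near an expected place (colour, outside the yellow bar), scene+top
ex=[float(v) for v in sys.argv[1:3]]
for cam in("scene","top"):
    im=camera(cam); cv2.imwrite(f"pics/{cam}_b.png",im); h=cv2.cvtColor(im,cv2.COLOR_BGR2HSV)
    m=cv2.inRange(h,(12,70,40),(30,255,255)); q=proj(cam,(*ex,.007)); k=np.zeros_like(m); cv2.circle(k,[int(v) for v in q],24,255,-1); m&=k
    n,l,st,c=cv2.connectedComponentsWithStats(m)
    for i in range(1,n):
        if st[i,4]>15:
            x,y,w,hh,a=st[i]; print(cam,np.round(q),"bbox",x,y,w,hh,a,np.median(h[l==i],0),np.round(ray(cam,(x+(w-1)/2,y+(hh-1)/2),.007),4)[:2])
E
python3 b.py .589 .1
```

```text
scene [423. 252.] bbox 401 230 35 38 397 [ 23. 210. 181.] [0.5755 0.1029]
top [258. 174.] bbox 259 166 7 4 19 [18. 97. 72.] [0.6036 0.0922]
```

Ring is merged with the yellow bar in that view; I'll continue the pull and measure once clear of it.

servo_tool([
  [[-0.006,-0.0007,0],0,-1],
  [[-0.012,-0.0014,0],0,-1],
  [[-0.012,-0.0014,0],0,-1],
  [[-0.012,-0.0014,0],0,-1],
  [[-0.012,-0.0014,0],0,-1],
  [[-0.012,-0.0014,0],0,-1],
  [[-0.006,-0.0007,0],0,-1],
  [[0,0,0],0,-1],
])

```text
clock: 11.02
tcp_pos: [0.3734, 0.0744, 0.0083]
ee_rot: [-0.0, -0.058, 0.998, 0.0]
force: [-0.1, -0.2, -1.5]
gripper_width: 0.0203
grasp_force: 98.2
```

```bash
python3 b.py .517 .092; python3 - <<'E'
from h import *
s=cv2.imread("pics/scene_b.png");t=cv2.imread("pics/top_b.png")
c=lambda im,x,y,w,h,k:cv2.resize(im[y:y+h,x:x+w],None,fx=k,fy=k,interpolation=cv2.INTER_CUBIC)
cv2.imwrite("pics/c5.png",np.hstack([c(s,340,190,150,150,3.4),c(t,220,100,85,150,3.4)]))
E
```

```text
scene [391. 238.] bbox 379 231 19 17 169 [ 20. 164. 121.] [0.5139 0.0864]
top [260. 209.] bbox 261 199 11 20 107 [ 18. 119. 128.] [0.5182 0.0805]
top [260. 209.] bbox 252 202 6 15 54 [ 18.  114.5 134.5] [0.5167 0.1033]
```

View pics/c5.png

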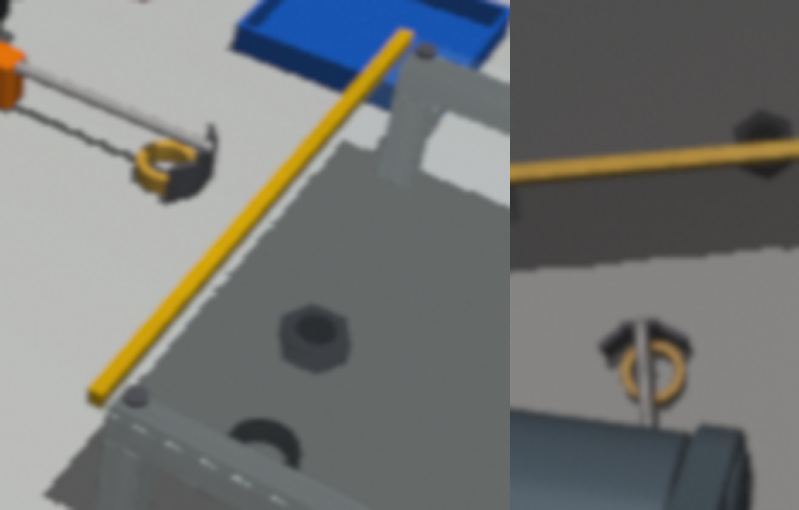

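Brass ring is cupped by the blade at top (261,209), well in front of the yellow edge; the nut and black ring haven't moved. Next: disengage, lift the hook, and put it down at its old place.

servo_tool([
  [[0.008,0.001,0],0,-1],
  [[0,0,0],0,-1],
  [[0,0,0.03],0,-1],
  [[0,0,0.04],0,-1],
  [[0,-0.01,0.03],0,-1],
  [[0.005,-0.045,0],0,-1],
  [[0.005,-0.05,0],0,-1],
  [[0.005,-0.05,0],0,-1],
  [[0.005,-0.05,0],0,-1],
  [[0.005,-0.05,0],0,-1],
  [[0.002,-0.05,0],0,-1],
  [[0,-0.045,0],0,-1],
])

```text
clock: 12.62
tcp_pos: [0.4088, -0.2764, 0.1081]
ee_rot: [-0.0, -0.058, 0.998, 0.0]
force: [0.5, -0.8, -1.7]
gripper_width: 0.0205
grasp_force: 98.3
```

servo_tool([
  [[0,0,0],0,-1],
  [[0,0,-0.04],0,-1],
  [[0,0,-0.04],0,-1],
  [[0,0,-0.015],0,-1],
  [[0,0,0],0,-1],
])

```text
clock: 13.25
tcp_pos: [0.4084, -0.2734, 0.0126]
ee_rot: [-0.001, -0.059, 0.998, 0.001]
force: [0.5, 0.8, -2.2]
gripper_width: 0.0206
grasp_force: 98.6
```

servo_tool([
  [[0,0,-0.003],0,-1],
  [[0,0,-0.003],0,-1],
  [[0,0,0],0,-1],
  [[0,0,0],0,-1],
])

```text
clock: 13.75
tcp_pos: [0.409, -0.2748, 0.0077]
ee_rot: [0.0, -0.058, 0.998, -0.0]
force: [-0.1, -0.7, -2.1]
gripper_width: 0.0205
grasp_force: 98.6
```

servo_tool([
  [[0,0,-0.001],0,-1],
  [[0,0,-0.001],0,-1],
  [[0,0,0],0,-1],
  [[0,0,0],0,-1],
])

```text
clock: 14.25
tcp_pos: [0.4089, -0.2747, 0.0061]
ee_rot: [0.0, -0.058, 0.998, -0.0]
force: [-2.6, 2.5, 8.8]
gripper_width: 0.0207
grasp_force: 100.1
```

servo_tool([
  [[0,0,0],0,1],
  [[0,0,0],0,1],
  [[0,0,0],0,1],
  [[0,0,0],0,1],
  [[0,0,0],0,1],
  [[0,0,0.04],0,1],
  [[0,0,0.06],0,1],
  [[0,0,0.06],0,1],
  [[0,0.04,0.02],0,1],
])

```text
clock: 15.38
tcp_pos: [0.4107, -0.2375, 0.19]
ee_rot: [0.003, -0.057, 0.998, -0.003]
force: [0.7, 1.2, -1.4]
gripper_width: 0.0854
grasp_force: 0.0
```

servo_tool([
  [[0.01,0.05,0],0,1],
  [[0.015,0.05,0],0,1],
  [[0.015,0.05,0],0,1],
  [[0.015,0.05,0],0,1],
  [[0.015,0.05,0],0,1],
  [[0.015,0.05,0],0,1],
  [[0.015,0.025,0],0,1],
  [[0,0,0],0,1],
  [[0,0,0],0,1],
])

```text
clock: 16.5
tcp_pos: [0.5083, 0.0901, 0.185]
ee_rot: [-0.0, -0.058, 0.998, -0.0]
force: [0.2, -1.4, -0.1]
gripper_width: 0.0855
grasp_force: 0.0
```

```bash
python3 w.py pics/w6.png brass_ring_center:.007; python3 - <<'E'
from h import *
h=cv2.cvtColor(cv2.imread("pics/w6.png"),cv2.COLOR_BGR2HSV); q=proj("wrist",(.516,.09,.014)); print(q)
m=cv2.inRange(h,(12,70,40),(30,255,255)); k=np.zeros_like(m); cv2.circle(k,[int(v) for v in q],45,255,-1); m&=k
n,l,st,c=cv2.connectedComponentsWithStats(m)
for i in range(1,n):
    if st[i,4]>30: x,y,w,hh,a=st[i]; print(st[i],*[np.round(ray("wrist",(x+(w-1)/2,y+(hh-1)/2),z),4)[:2] for z in(.007,.014)])
t=camera("top");h=cv2.cvtColor(t,cv2.COLOR_BGR2HSV);m=cv2.inRange(h,(108,150,30),(125,255,255));m[:, 230:]=0;m[:150]=0;m[250:]=0
p=np.argwhere(m)[:,::-1].astype(np.float32);r=cv2.minAreaRect(p);print("tray",r,np.round(ray("top",r[0],.02),4),[np.round(ray("top",c,.015),3)[:2] for c in cv2.boxPoints(r)])
cv2.imwrite("pics/top6.png",t)
E
```

```text
tcp [0.5083 0.0901 0.185 ] yawY 96.7 t 16.5 F [ 0.2 -1.4 -0.1] w 0.0855 0.0
brass_ring_center 0.71 [316.3 228. ] [0.5174 0.0891]
[318.02458038 228.30542989]
[295 205  42  44 890] [0.5163 0.0877] [0.5146 0.0876]
tray ((166.0, 173.0), (22.0, 48.0), 90.0) [0.5833 0.2802 0.02  ] [array([0.607, 0.332]), array([0.609, 0.236]), array([0.563, 0.233]), array([0.561, 0.328])]
```

View pics/w6.png

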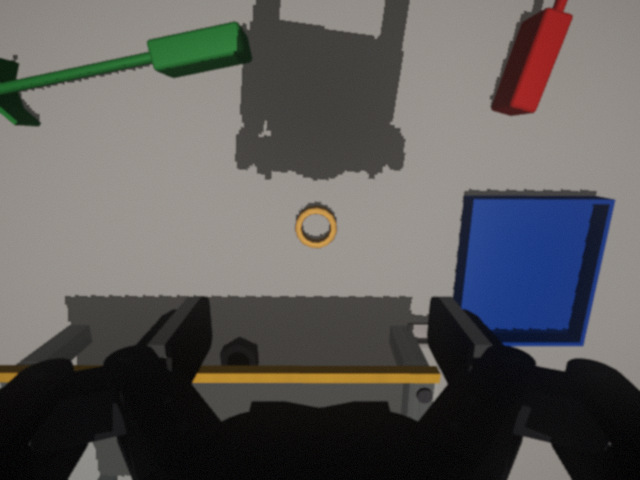

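The ring is at (316,228) in the wrist picture, which puts it at (0.516, 0.088) on the table. The tray floor is centred near (527,268).

servo_tool([
  [[0.007,-0.002,-0.05],0,1],
  [[0,0,-0.05],0,1],
  [[0,0,-0.05],0,1],
  [[0,0,-0.025],0,1],
  [[0,0,-0.01],0,1],
  [[0,0,0],0,1],
  [[0,0,0],0,-1],
  [[0,0,0],0,-1],
  [[0,0,0],0,-1],
  [[0,0,0],0,-1],
  [[0,0,0],0,-1],
  [[0,0,0],0,-1],
], newtons=50)

```text
clock: 18.15
tcp_pos: [0.5166, 0.0885, 0.0017]
ee_rot: [0.001, -0.058, 0.998, -0.0]
force: [-2.5, -1.1, 8.3]
gripper_width: 0.036
grasp_force: 49.0
```

servo_tool([
  [[0,0,0],0,-1],
  [[0,0,0.01],0,-1],
  [[0,0,0.04],0,-1],
  [[0,0,0.05],0,-1],
  [[0,0,0],0,-1],
])

```text
clock: 18.77
tcp_pos: [0.5193, 0.0884, 0.1051]
ee_rot: [0.005, -0.058, 0.998, -0.001]
force: [0.4, -1.2, -1.4]
gripper_width: 0.0358
grasp_force: 50.2
```

```bash
python3 w.py pics/w7.png; python3 - <<'E'
from h import *
t=cv2.imread("pics/top0.png");h=cv2.cvtColor(t,cv2.COLOR_BGR2HSV);m=cv2.inRange(h,(105,120,30),(130,255,255));m[:, 230:]=0;m[:150]=0;m[250:]=0
p=np.argwhere(m)[:,::-1].astype(np.float32);r=cv2.minAreaRect(p);print("tray",r,np.round(ray("top",r[0],.012),4),[np.round(ray("top",c,.015),3)[:2] for c in cv2.boxPoints(r)])
E
```

```text
tcp [0.5193 0.0884 0.1051] yawY 96.7 t 18.77 F [ 0.4 -1.2 -1.4] w 0.0358 50.2
tray ((161.78280639648438, 197.4389190673828), (71.06233215332031, 62.7859992980957), 87.27368927001953) [0.5351 0.2872 0.012 ] [array([0.603, 0.358]), array([0.612, 0.233]), array([0.467, 0.216]), array([0.459, 0.337])]
```

servo_tool([
  [[0.004,0.03,0],0,-1],
  [[0.004,0.045,0],0,-1],
  [[0.004,0.045,0],0,-1],
  [[0.004,0.045,0],0,-1],
  [[0.002,0.033,0],0,-1],
  [[0,0,0],0,-1],
  [[0,0,0],0,-1],
  [[0,0,-0.04],0,-1],
  [[0,0,-0.04],0,-1],
  [[0,0,-0.008],0,-1],
  [[0,0,0],0,-1],
  [[0,0,0],0,-1],
])

```text
clock: 20.32
tcp_pos: [0.5353, 0.2866, 0.0142]
ee_rot: [0.001, -0.058, 0.998, 0.0]
force: [-0.8, -0.3, -0.9]
gripper_width: 0.0358
grasp_force: 50.2
```

```bash
python3 w.py pics/w8.png; python3 - <<'E'
from h import *
s=camera("scene");t=camera("top")
c=lambda im,x,y,w,h,k:cv2.resize(im[y:y+h,x:x+w],None,fx=k,fy=k,interpolation=cv2.INTER_CUBIC)
cv2.imwrite("pics/c8.png",np.hstack([c(s,380,110,130,130,3),cv2.resize(cv2.imread("pics/w8.png"),(400,390))]))
E
```

```text
tcp [0.5353 0.2866 0.0142] yawY 96.66 t 20.32 F [-0.8 -0.3 -0.9] w 0.0358 50.2
```

View pics/c8.png

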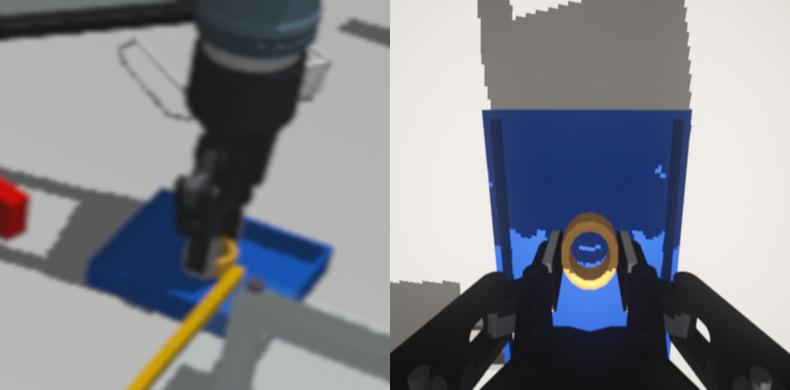

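The ring is held between the fingers above the middle of the tray; easing it down to the floor.

servo_tool([
  [[0,0,-0.004],0,-1],
  [[0,0,-0.002],0,-1],
  [[0,0,-0.001],0,-1],
  [[0,0,0],0,-1],
  [[0,0,0],0,-1],
])

```text
clock: 21.1
tcp_pos: [0.5336, 0.2865, 0.0058]
ee_rot: [-0.0, -0.058, 0.998, -0.0]
force: [-2.5, -1.1, 4.9]
gripper_width: 0.0359
grasp_force: 50.8
```

servo_tool([
  [[0,0,0],0,0.25],
  [[0,0,0],0,0.25],
  [[0,0,0],0,0.25],
  [[0,0,0],0,0.25],
  [[0,0,0.01],0,0.25],
  [[0,0,0.04],0,0.25],
  [[0,0,0.05],0,0.25],
  [[-0.03,0,0.05],0,0.25],
  [[-0.05,0,0.02],0,0.25],
  [[-0.05,0,0],0,0.25],
  [[0,0,0],0,0.25],
  [[0,0,0],0,0.25],
])

```text
clock: 22.6
tcp_pos: [0.4046, 0.2867, 0.1762]
ee_rot: [0.001, -0.058, 0.998, 0.0]
force: [0.3, 0.1, 0.4]
gripper_width: 0.0533
grasp_force: 0.0
```

```bash
python3 w.py pics/w9.png brass_ring_center:.011; python3 - <<'E'
from h import *
s=camera("scene");t=camera("top")
c=lambda im,x,y,w,h,k:cv2.resize(im[y:y+h,x:x+w],None,fx=k,fy=k,interpolation=cv2.INTER_CUBIC)
a=cv2.resize(s,(520,390));b=cv2.resize(t,(280,210));w=cv2.resize(cv2.imread("pics/w9.png"),(280,180))
cv2.imwrite("pics/c9.png",np.hstack([a,np.vstack([b,w])]))
E
```

```text
tcp [0.4046 0.2867 0.1762] yawY 96.7 t 22.6 F [0.3 0.1 0.4] w 0.0533 0.0
brass_ring_center 0.98 [303.1 355.5] [0.5382 0.2876]
```

View pics/c9.png

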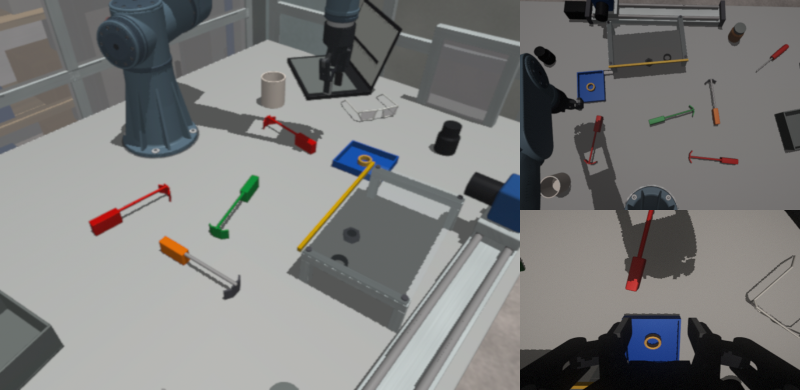

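The ring lies flat in the tray at (0.538, 0.288), the hook is flat on the table, and the black ring and nut are still in place under the guard. The robot is touching nothing.

```bash
python3 -c "
from cell import *
print(finish_job())"
```

```text
the job is handed in; nothing more can be done
None
```

The brass ring was hooked out past the guard's front edge and set down in the blue tray, with the hook back on the table and the black ring left where it was; the job was handed in at about 23 s of the 64 s allowed.

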